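Turn the bottle cooler three clicks colder

ROBOT

A 6-joint arm with a two-finger parallel gripper is mounted at the origin on the work surface. World frame = base frame: x ahead of the robot, y to its left, z up, the work surface at z = 0. Lengths are in mm, angles in rad, forces in N, time in s.
With the tool pointing down it reaches from about 400 to 925 mm from the base axis. Payload 12.5 kg.
Tool frame: the origin (TCP) lies at the very end of the fingers, on their centre line; the grasp point (between the pads) lies 19 mm behind it; z points along the fingers, y is the direction in which the jaws open and shut (so a half turn about z gives the same grasp; the last joint's range is limited). The gripper opens to 95 mm and grips with 3 to 60 N. Pads are 20 mm wide; open, the fingers measure 119 mm over their backs; the gripper's body (75 mm by 180 mm) begins 59 mm behind the grasp point.
Start: joints at [1.09, 0.491, 1.559, -0, 1.092, -0.106], TCP at [228.79, 581.64, 182.661] pointing down, gripper open.
Joint ranges: [-3.1, 3.1], [-0.84, 2.19], [0.05, 2.79], [-1.13, 4.28], [0.06, 2.93], [-2.69, 2.69]. Speed limits (rad/s): [2.22, 2.22, 2.79, 3.14, 3.14, 3.14].

INTERFACE

Orientations are given as [roll, pitch, yaw] about the fixed x, y, z axes, in that order (R = Rz(yaw) Ry(pitch) Rx(roll)).
In Python, from cell import env gives the robot as it stands.
- The arm moves only by the shell command python3 -m pendant 'ROWS'. ROWS is JSON, a list that holds one entry, the list of rows, each a list of 5 numbers: the opening, from 0 (shut) to 1 (fully open), then the shift along the tool's x, y, z in m, then the turn about the tool's z in rad. A call has exactly 8 rows; each row is the pose to reach, as a shift and turn from the pose commanded when the call began, along the tool's axes at that moment; what a row does not reach only later rows make up. A row lasts 1/10 s, in which the tool goes at most 50 mm and 8.59 degrees, less where a joint would pass 70% of its speed; a pose out of reach is approached as far as the arm can. A call with a gripper value outside its range is refused whole. The fingers move at their own pace and stop on an object; the grip force is fixed at half the most. Time passes only in rows, so rows that repeat a pose let the fingers close, or fill a call up. It gives the time, the measured TCP pose, the force and the opening at its end, in the units of the state.
- env.state(): the state, without advancing time (a new reading comes with each control period).
- env.read_camera(name): name is "scene" or "top" or "wrist"; returns a dict with "image" (480x640x3 uint8, blue, green, red), "range_z" (480x640 float32, mm along the optical axis (not along the pixel's ray), 0 where there is no reading), "fx", "fy", "cx", "cy" (pixels), "dist" ([k1, k2, p1, p2, k3] as OpenCV has them; the pictures are not rectified), "rvec" (rotation vector, rad) and "tvec" (3), from world to camera coordinates, as OpenCV has them; the wrist camera has in their place "tool_from_camera" (4x4, takes a point from camera to tool coordinates, whose origin is the TCP and whose axes are the flange's). Camera axes: x right, y down, z forward; pixel columns grow to the right and rows downward; lengths in mm; the calibration is good to about 2 mm. A picture is of the moment at which its call begins: read the wrist's pose just before it.
- env.job_done(): hands the job in, once; it reports no verdict.
The state is a dict: "t": time; "joints": joint angles; "qvel": joint speeds; "tau": joint torques, N m; "eef_pos": TCP position; "tcp_rot": TCP orientation; "ft_force": force on the tool from outside, world axes, zero at the start; "moment": the same for the moment, N m; "opening": opening from 0.0 (shut) to 1.0 (fully open).
Only numpy, scipy, OpenCV 4.12 (cv2) and the standard library are available. Lean on these libraries where they do the work, as an engineer would, in place of code of your own. Each camera call takes 0.05 s, during which the arm holds its last target. There are 200 camera calls.

TASK

The drinks are coming out too warm: on the bottle cooler's thermostat (the long box with the round gauge and the broad thumbwheel), roll the thumbwheel exactly three clicks colder from where it stands now, by moving its top away from the robot, towards the gauge. Leave the narrow wheel of the lamp dimmer alone.

Things in the scene. Friction and masses are not known exactly. Their poses are not given: they have to be found in the camera images.
- cooler_box: Thermostat, fixed grey box 170 x 90 x 50 mm high. Origin: underside centre; x runs lengthwise, away from the robot to the gauge (yaw within 0.4 rad), z up. Thumbwheel upright in a slot in its top: axle along y at (-30, 0, 45) mm, rim radius 30 over 15 ridges 2 mm proud, 22 wide; its top is 75 mm above the counter. Gauge: 54 mm across, 6 high, centred at x = 48 mm.
- cooler_wheel (a joint): Angle of the thermostat's thumbwheel, rad; grows as its top moves to the box's +x (colder). One click is 0.419 rad (24 degrees, one ridge); it snaps to the nearest click (0, 0.419, ... 4.19; stops at both ends) when let go and stays. Starts at click 0, 1 or 2. Passing a click takes about 1 to 2 N along the rim.
- cooler_mark (a point): Dark line across one ridge of the thermostat's pale thumbwheel, on the rim 30 mm from the axle; with the joint at 0 it lies two clicks (48 degrees) from the top on the robot's side, at the very top with the joint at 0.838; turns with the wheel.
- lamp_mark (a point): Dark line on the rim of the other, narrow wheel (rim radius 20 mm, 9 mm wide) on the lamp dimmer, a fixed grey box 90 x 90 x 50 mm high with a small clear lens; the wheel's top is 65 mm above the counter. It turns easily and is to be left alone.

How it is judged (in metres and radians):
At the end, for the whole second after the job is handed in: The thermostat's thumbwheel rests three clicks (72 degrees, within 12 degrees either way) colder than it stood at the start (distance of cooler_mark from where it was at the start of the episode between 0.03 and 0.0401 m and value of joint cooler_wheel above 1 rad); the robot touches nothing.
It fails at once if the lamp dimmer's wheel is turned by more than about 20 degrees (its mark moves more than 7 mm) (distance of lamp_mark from where it was at the start of the episode above 0.007 m).
It also fails if it takes over 38 s, if anything falls off the work surface, if the arm or the gripper's body presses on something with over 40 N, if the wrist force passes 120 N, or if a joint passes its speed limit or range.

## Working session

There is one attempt and no reset: what is moved stays moved. The work goes in short steps, Python scripts to look and compute and a shell command to move; the robot and the scene stay as the last step left them, time stands still between calls to the robot, and variables do not carry over. Pictures are saved under pics/ and viewed, about 8 in all and at most 12, crops included, and the job is handed in when it is done.

```bash
mkdir -p pics; cat > h.py <<'E'
import numpy as np,cv2,pickle
from cell import env
def grab(name,f):
    s=env.state();c=env.read_camera(name);pickle.dump((s,c),open(f'pics/{f}.pkl','wb'));cv2.imwrite(f'pics/{f}.png',c['image']);return s,c
def cam(s,c):
    "world_from_camera 4x4"
    from scipy.spatial.transform import Rotation as R
    T=np.eye(4)
    if 'rvec' in c:
        T[:3,:3]=cv2.Rodrigues(np.array(c['rvec'],float))[0];T[:3,3]=np.ravel(c['tvec']);return np.linalg.inv(T)
    T[:3,:3]=R.from_euler('xyz',s['tcp_rot']).as_matrix();T[:3,3]=s['eef_pos']
    return T@np.array(c['tool_from_camera'])
def ray(s,c,px,z):
    K=np.array([[c['fx'],0,c['cx']],[0,c['fy'],c['cy']],[0,0,1.]])
    u=cv2.undistortPoints(np.array(px,float).reshape(-1,1,2),K,np.array(c['dist'],float)).reshape(-1,2)
    T=cam(s,c);d=np.c_[u,np.ones(len(u))]@T[:3,:3].T;o=T[:3,3]
    return o+d*((z-o[2])/d[:,2])[:,None]
def pts(s,c):
    "world point per pixel from range"
    h,w=c['range_z'].shape;g=np.stack(np.meshgrid(np.arange(w),np.arange(h)),-1).reshape(-1,2).astype(float)
    K=np.array([[c['fx'],0,c['cx']],[0,c['fy'],c['cy']],[0,0,1.]])
    u=cv2.undistortPoints(g.reshape(-1,1,2),K,np.array(c['dist'],float)).reshape(-1,2)
    T=cam(s,c);P=np.c_[u,np.ones(len(u))]*c['range_z'].reshape(-1,1)
    P=P@T[:3,:3].T+T[:3,3];P[c['range_z'].ravel()==0]=np.nan;return P.reshape(h,w,3)
E
python3 - <<'E'
from h import *
s,c=grab('top','top0'); print(s['eef_pos'],s['tcp_rot'],s['t']); s,c=grab('scene','scene0')
E
```

```text
[228.63444567 581.38638665 182.05972023] [-3.14050946e+00 -1.37930194e-04  2.76680762e+00] 0.0
```

View pics/top0.png

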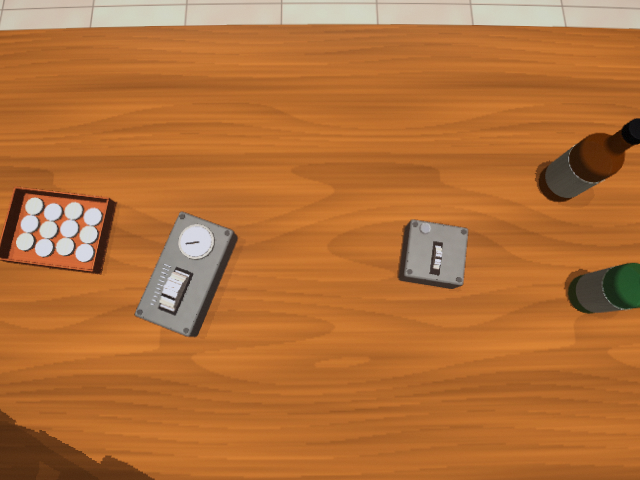

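View pics/scene0.png

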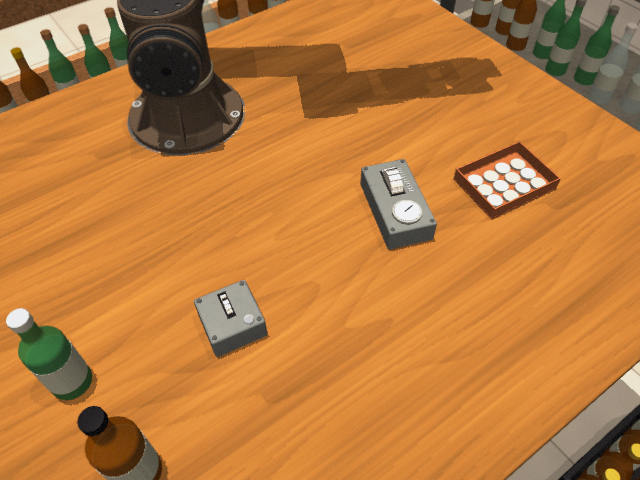

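The top view shows the cooler box at left, with the gauge at (196,241), the wheel at (173,290) and top corners near (181,213), (236,233), (193,335) and (137,315). The dimmer is at (437,257), well clear of it.

```bash
python3 - <<'E'
from h import *
s,c=pickle.load(open('pics/top0.pkl','rb'))
P=pts(s,c); im=c['image']
m=((P[...,2]>40)&(P[...,2]<62)).astype(np.uint8); m[:,:125]=0;m[:,300:]=0
m=cv2.morphologyEx(m,cv2.MORPH_CLOSE,np.ones((9,9)));m=cv2.morphologyEx(m,cv2.MORPH_OPEN,np.ones((5,5)))
ct=max(cv2.findContours(m,0,2)[0],key=cv2.contourArea)
W=ray(s,c,ct.reshape(-1,2),50)[:,:2].astype(np.float32)
r=cv2.minAreaRect(W);print('top rect',r)
hsv=cv2.cvtColor(im,cv2.COLOR_BGR2HSV)
w=((hsv[...,1]<50)&(hsv[...,2]>170)).astype(np.uint8)
g=w.copy();g[:,:170]=0;g[:,225:]=0;g[:215]=0;g[265:]=0
ct=max(cv2.findContours(g,0,2)[0],key=cv2.contourArea);e=cv2.minEnclosingCircle(ct);print(e)
G=ray(s,c,e[0],56)[0];print('gauge',G)
q=(P[...,2]>53);q[:,:140]=0;q[:,205:]=0;q[:262]=0;q[325:]=0
Q=P[q];print('wheel',np.nanmean(Q,0),Q[:,2].max(),len(Q), Q[Q[:,2]>70].mean(0))
b=np.array(r[0]);print('yaw from centre->gauge',np.arctan2(*(G[:2]-b)[::-1]),np.linalg.norm(G[:2]-b))
a=cv2.resize(im[205:345,125:250],None,fx=4,fy=4,interpolation=cv2.INTER_CUBIC)
s2,c2=pickle.load(open('pics/scene0.pkl','rb'))
b=cv2.resize(c2['image'][155:215,360:440],None,fx=4,fy=4,interpolation=cv2.INTER_CUBIC)
o=np.zeros((560,800,3),np.uint8);a=a[:, :480];o[:560,:480]=a;o[:240,480:800]=b;cv2.imwrite('pics/crop.png',o)
E
```

```text
top rect ((486.98541259765625, 186.6647186279297), (92.64352416992188, 170.36795043945312), 68.84935760498047)
((195.5696258544922, 241.21519470214844), 17.97275161743164)
gauge [532.49616206 171.36247718  56.        ]
wheel [458.23709112 197.39903597  65.23796399] 77.80666659577491 890 [459.55856086 198.6202979   73.51169514]
yaw from centre->gauge -0.3243584861540743 48.01444480914779
```

View pics/crop.png

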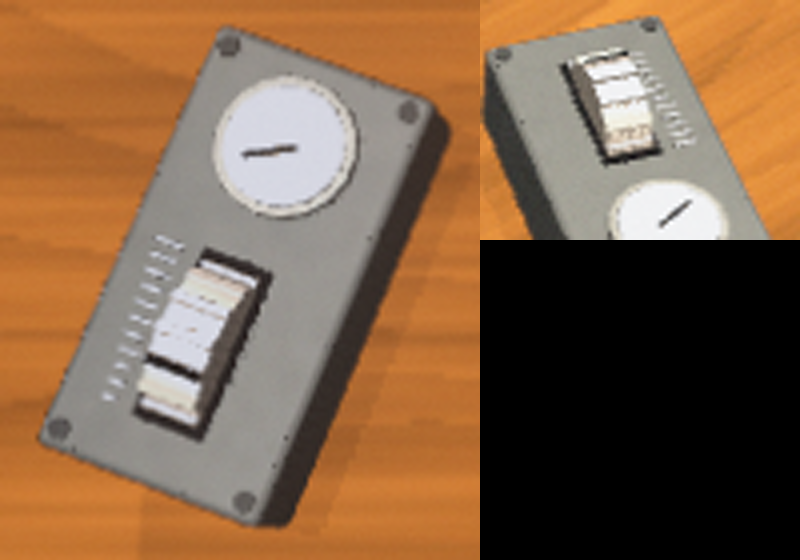

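The mark is at crop (172,366), on the robot side of the top. The gauge and wheel points are 78.6 mm apart (78 expected), which puts the axle near (459,198) with a yaw of about -0.35. I'll move above the wheel for a close wrist view.

```bash
python3 -m pendant '[[[0.6,-0.044,-0.034,0,0],[0.6,-0.088,-0.068,0,0],[0.6,-0.13,-0.10,0,0],[0.6,-0.175,-0.135,0,-0.01],[0.6,-0.22,-0.17,0,-0.02],[0.6,-0.265,-0.204,0,-0.025],[0.6,-0.31,-0.238,0,-0.025],[0.6,-0.355,-0.272,0,-0.025]]]'
python3 -m pendant '[[[0.6,0,0,0,0],[0.6,0,0,0,0],[0.6,0,0,0,0],[0.6,0,0,0,0],[0.6,0,0,0,0],[0.6,0,0,0,0],[0.6,0,0,0,0],[0.6,0,0,0,0]]]'
python3 - <<'E'
from h import *
s,c=grab('wrist','w0');print(s['eef_pos'],s['tcp_rot'],s['t'],s['ft_force'],s['opening']);print(np.round(c['tool_from_camera'],2))
E
```

```text
t: 0.9
eef_pos: [435.6, 237.0, 182.6]
tcp_rot: [3.142, -0.0, 2.792]
ft_force: [1.0, 0.5, 0.3]
opening: 0.604
t: 1.7
eef_pos: [434.8, 239.1, 182.6]
tcp_rot: [3.141, -0.0, 2.792]
ft_force: [0.0, 0.2, 0.6]
opening: 0.6
[434.82469382 239.07556787 182.64880189] [ 3.14149645e+00 -2.39923317e-06  2.79222515e+00] 1.7 [3.03512226e-04 1.61812396e-01 6.36019196e-01] 0.600268732509758
[[   0.     -0.95   -0.3    84.98]
 [   1.      0.      0.     -0.25]
 [  -0.     -0.3     0.95 -202.56]
 [   0.      0.      0.      1.  ]]
```

View pics/w0.png

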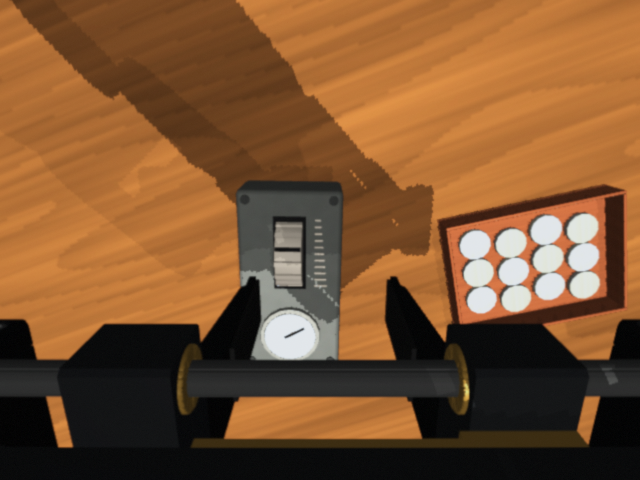

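The wrist view shows the box aligned with the jaws, with the mark at (287,249), the slot spanning rows 217 to 289, and the gauge at about (290,334).

```bash
python3 - <<'E'
from h import *
s,c=pickle.load(open('pics/w0.pkl','rb'));im=c['image']
hsv=cv2.cvtColor(im,cv2.COLOR_BGR2HSV)
w=((hsv[...,1]<50)&(hsv[...,2]>150)).astype(np.uint8);w[:300]=0;w[366:]=0;w[:,:255]=0;w[:,325:]=0
ct=max(cv2.findContours(w,0,2)[0],key=cv2.contourArea);e=cv2.fitEllipse(cv2.convexHull(ct));print(e)
G=ray(s,c,e[0],56)[0];L=ray(s,c,[[237.5,200],[237.5,260],[342,200],[342,260]],50)
print('gauge',G,'sides',L[:,:2])
print('side yaw',np.arctan2(*(L[0]-L[1])[1::-1])-0,np.arctan2(*(L[2]-L[3])[1::-1]))
yaw=-0.35
for nm in('w0','top0'):
    s,c=pickle.load(open(f'pics/{nm}.pkl','rb'))
    px=(287.5,249) if nm=='w0' else (168,296.5)
    A=np.array([459.2,198.1]) if nm=='top0' else G[:2]-78*np.array([np.cos(yaw),np.sin(yaw)])
    best=None
    for a in np.radians(np.arange(-90,91,1)):
        p=ray(s,c,px,45+31*np.cos(a))[0][:2]-A
        d=p@[np.cos(yaw),np.sin(yaw)]-31*np.sin(a)
        if best is None or abs(d)<best[0]: best=(abs(d),np.degrees(a),p@[-np.sin(yaw),np.cos(yaw)])
    print(nm,A,best)
S=ray(s:=pickle.load(open('pics/w0.pkl','rb'))[0],pickle.load(open('pics/w0.pkl','rb'))[1],[(290,217),(290,289),(274,250),(306,250)],50);print('slot',S)
E
```

```text
((293.15325927734375, 336.9085693359375), (53.47611999511719, 81.06690979003906), 83.8013916015625)
gauge [535.14526907 174.30483174  56.        ] sides [[401.79578552 175.83962632]
 [450.85193781 154.54798015]
 [431.45895458 257.57300626]
 [481.89116278 240.08222143]]
side yaw 2.7321017995468195 2.80775561158215
w0 [461.87419747 201.05086072] (np.float64(0.2701514704342536), np.float64(-25.0), np.float64(-1.6305625089351041))
top0 [459.2 198.1] (np.float64(0.23912242990026478), np.float64(-21.0), np.float64(0.3715095316131758))
slot [[430.34258207 211.59135649  50.        ]
 [492.18685832 187.49245463  50.        ]
 [453.12032403 187.88535748  50.        ]
 [462.55109925 213.87305828  50.        ]]
```

The mark sits at about -24°, so the wheel starts at click 1 and must end at click 4 with the mark at +48°. I'll go to the start of the stroke, descend to a tip height of about 54, and close on the wheel's sides.

```bash
python3 -m pendant '[[[0.5,-0.013,-0.014,0,0],[0.5,-0.026,-0.028,0,0],[0.5,-0.026,-0.028,0.04,0],[0.5,-0.026,-0.028,0.08,0],[0.5,-0.026,-0.028,0.10,0],[0.5,-0.026,-0.028,0.115,0],[0.5,-0.026,-0.028,0.123,0],[0.5,-0.026,-0.028,0.128,0]]]'
python3 -m pendant '[[[0.5,0,0,0,0],[0.5,0,0,0,0],[0.4,0,0,0,0],[0.35,0,0,0,0],[0.3,0,0,0,0],[0.3,0,0,0,0],[0.3,0,0,0,0],[0.3,0,0,0,0]]]'
python3 - <<'E'
from h import *
s,c=grab('wrist','w1');print(s['eef_pos'],s['ft_force'],s['opening'],s['t'])
E
```

```text
t: 2.55
eef_pos: [449.8, 203.7, 54.2]
tcp_rot: [-3.141, -0.0, 2.792]
ft_force: [-0.8, 0.6, 0.4]
opening: 0.499
t: 3.35
eef_pos: [449.8, 203.6, 54.6]
tcp_rot: [3.142, -0.0, 2.792]
ft_force: [-0.5, 1.0, -0.2]
opening: 0.3
[449.77139675 203.63488676  54.63857268] [-0.47502916  1.02076393 -0.1612422 ] 0.29990976065398717 3.35
```

View pics/w1.png

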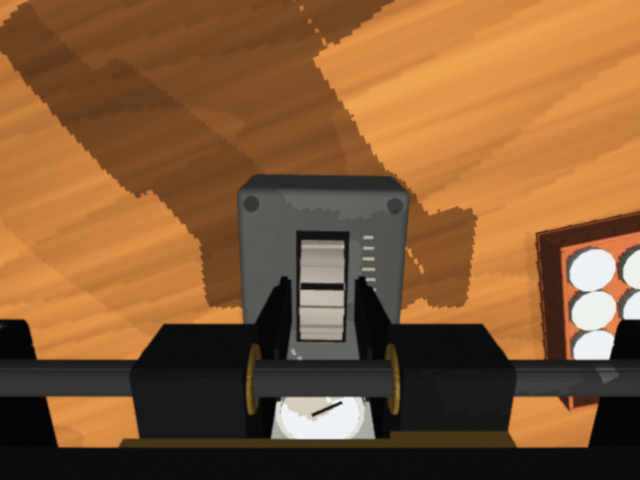

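The fingers straddle the wheel evenly (columns 283 and 362, wheel at 322), and the mark is visible at (322,286). I'll close and then sweep the arc.

```bash
python3 -m pendant '[[[0.2,0,0,0,0],[0.15,0,0,0,0],[0.15,0,0,0,0],[0.15,0,0,0,0],[0.15,0,0,0,0],[0.15,0,0,0,0],[0.15,0,0,0,0],[0.15,0,0,0,0]]]'
python3 -m pendant '[[[0.15,-0.0028,0,-0.0017,0],[0.15,-0.0058,0,-0.003,0],[0.15,-0.009,0,-0.0037,0],[0.15,-0.0123,0,-0.004,0],[0.15,-0.0156,0,-0.0037,0],[0.15,-0.0188,0,-0.003,0],[0.15,-0.0218,0,-0.0017,0],[0.15,-0.0246,0,0,0]]]'
python3 - <<'E'
from h import *
s,c=grab('wrist','w2');print(s['eef_pos'],s['ft_force'],s['opening'],s['t'])
E
```

```text
t: 4.2
eef_pos: [449.8, 203.7, 54.6]
tcp_rot: [3.142, -0.0, 2.792]
ft_force: [0.2, 1.4, 0.6]
opening: 0.152
t: 5.0
eef_pos: [473.1, 195.1, 54.5]
tcp_rot: [3.142, 0.0, 2.792]
ft_force: [0.4, -0.6, -1.0]
opening: 0.152
[473.14084766 195.12334695  54.49248792] [ 0.443841   -0.64915864 -0.96798169] 0.1521423669077061 5.0
```

View pics/w2.png

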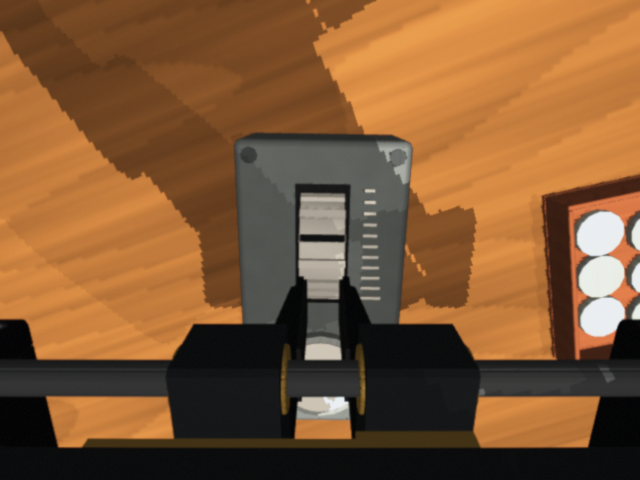

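The opening reached 14 mm, less than the 22 mm wheel, with no force and no turn. I'll look closer at what the fingers are doing, using another camera.

```bash
python3 - <<'E'
from h import *
s,c=pickle.load(open('pics/w2.pkl','rb'));print(c['fx'],c['dist'])
P=pts(s,c);R_=c['range_z']
for r in (265,275,283,290,296,305): print(r,[tuple(np.round(P[r,k],0)) for k in (295,303,310,322,335,343)])
a=cv2.resize(c['image'][170:320,270:380],None,fx=3.6,fy=3.6,interpolation=cv2.INTER_CUBIC)
s2,c2=grab('scene','scene2')
b=cv2.resize(c2['image'][100:250,340:450],None,fx=3.6,fy=3.6,interpolation=cv2.INTER_CUBIC)
cv2.imwrite('pics/crop2.png',np.hstack([a,b]))
E
```

```text
411.6523017327239 [-0.00677267  0.          0.          0.          0.        ]
265 [(np.float64(465.0), np.float64(182.0), np.float64(51.0)), (np.float64(458.0), np.float64(191.0), np.float64(75.0)), (np.float64(459.0), np.float64(194.0), np.float64(76.0)), (np.float64(461.0), np.float64(199.0), np.float64(75.0)), (np.float64(463.0), np.float64(205.0), np.float64(76.0)), (np.float64(465.0), np.float64(208.0), np.float64(75.0))]
275 [(np.float64(471.0), np.float64(180.0), np.float64(51.0)), (np.float64(464.0), np.float64(188.0), np.float64(72.0)), (np.float64(465.0), np.float64(191.0), np.float64(72.0)), (np.float64(467.0), np.float64(197.0), np.float64(72.0)), (np.float64(470.0), np.float64(203.0), np.float64(71.0)), (np.float64(471.0), np.float64(207.0), np.float64(72.0))]
283 [(np.float64(475.0), np.float64(178.0), np.float64(50.0)), (np.float64(460.0), np.float64(191.0), np.float64(92.0)), (np.float64(469.0), np.float64(190.0), np.float64(73.0)), (np.float64(471.0), np.float64(196.0), np.float64(74.0)), (np.float64(473.0), np.float64(202.0), np.float64(73.0)), (np.float64(465.0),
[... 404 characters left out ...]
oat64(458.0), np.float64(189.0), np.float64(107.0)), (np.float64(460.0), np.float64(191.0), np.float64(104.0)), (np.float64(478.0), np.float64(186.0), np.float64(67.0)), (np.float64(481.0), np.float64(192.0), np.float64(65.0)), (np.float64(482.0), np.float64(199.0), np.float64(68.0)), (np.float64(466.0), np.float64(207.0), np.float64(105.0))]
305 [(np.float64(458.0), np.float64(189.0), np.float64(115.0)), (np.float64(460.0), np.float64(192.0), np.float64(113.0)), (np.float64(491.0), np.float64(181.0), np.float64(49.0)), (np.float64(493.0), np.float64(188.0), np.float64(51.0)), (np.float64(495.0), np.float64(195.0), np.float64(52.0)), (np.float64(466.0), np.float64(206.0), np.float64(112.0))]
```

View pics/crop2.png

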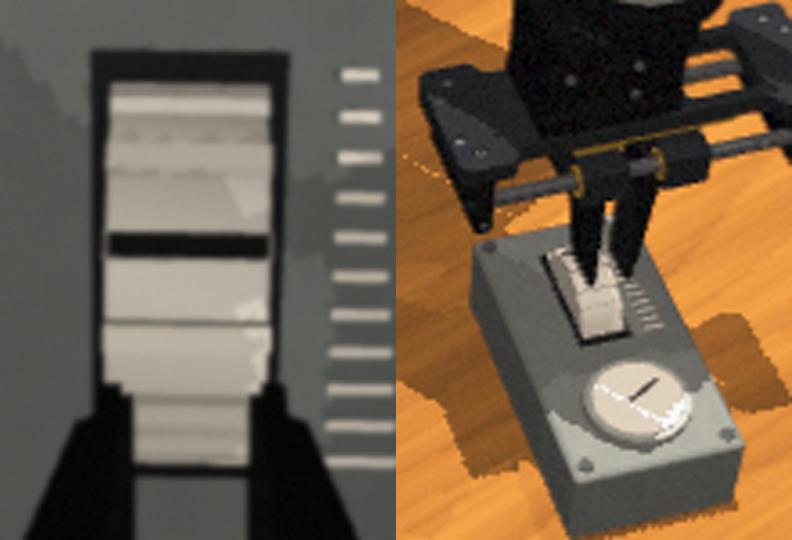

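```bash
cat >> h.py <<'E'
def mark(nm,px=None,A=(460.5,199.5),yaw=-0.35):
    s,c=pickle.load(open(f'pics/{nm}.pkl','rb'));u=np.array([np.cos(yaw),np.sin(yaw)])
    f=lambda a:(ray(s,c,px,45+30.5*np.cos(a))[0][:2]-A)@u-30.5*np.sin(a)
    a=np.radians(np.arange(-90,91,.5));return np.degrees(a[np.argmin([abs(f(x)) for x in a])])
E
python3 - <<'E'
from h import *
print(mark('w0',(287.5,249)),mark('w1',(322,286)),mark('w2',(322,238)))
s,c=pickle.load(open('pics/w1.pkl','rb'));P=pts(s,c)
print([tuple(np.round(P[r,322])) for r in (245,260,270,282,286,292,300,310,320,330)])
print([ (r,[tuple(np.round(P[r,k])) for k in (283,290,355,362)]) for r in (275,285,300)])
E
python3 -m pendant '[[[0,0,0,0,0],[0,0,0,0,0],[0,0,0,0,0],[0,0,0,0,0],[0,0,0,0,0],[0,0,0,0,0],[0,0,0,0,0],[0,0,0,0,0]]]'
```

```text
-23.5 -23.5 -23.0
[(np.float64(435.0), np.float64(209.0), np.float64(57.0)), (np.float64(439.0), np.float64(207.0), np.float64(65.0)), (np.float64(444.0), np.float64(206.0), np.float64(67.0)), (np.float64(448.0), np.float64(204.0), np.float64(71.0)), (np.float64(449.0), np.float64(204.0), np.float64(73.0)), (np.float64(452.0), np.float64(202.0), np.float64(72.0)), (np.float64(457.0), np.float64(201.0), np.float64(72.0)), (np.float64(461.0), np.float64(199.0), np.float64(75.0)), (np.float64(467.0), np.float64(197.0), np.float64(72.0)), (np.float64(472.0), np.float64(195.0), np.float64(72.0))]
[(275, [(np.float64(445.0), np.float64(182.0), np.float64(50.0)), (np.float64(447.0), np.float64(186.0), np.float64(51.0)), (np.float64(459.0), np.float64(219.0), np.float64(50.0)), (np.float64(461.0), np.float64(223.0), np.float64(50.0))]), (285, [(np.float64(433.0), np.float64(192.0), np.float64(97.0)), (np.float64(436.0), np.float64(193.0), np.float64(90.0)), (np.float64(446.0), np.float64(220.0), np.float64(91.0)), (np.float64(444.0), np.float64(223.0), np.float64(97.0))]), (300, [(np.float64(435.0), np.float64(192.0), np.float64(108.0)), (np.float64(442.0), np.float64(191.0), np.float64(94.0)), (np.float64(452.0), np.float64(218.0), np.float64(93.0)), (np.float64(445.0), np.float64(222.0), np.float64(108.0))])]
t: 5.9
eef_pos: [472.9, 195.2, 54.7]
tcp_rot: [3.141, 0.0, 2.792]
ft_force: [-0.2, 0.4, -0.2]
opening: 0.004
```

```bash
python3 - <<'E'
from h import *
s,c=grab('scene','scene3');P=pts(s,c);im=c['image']
s2,c2=pickle.load(open('pics/scene0.pkl','rb'));P0=pts(s2,c2)
d=(abs(P[...,2]-P0[...,2])>6)&(im.max(2)<60)&(P[...,2]<130)&(P[...,2]>40)&(np.hypot(P[...,0]-473,P[...,1]-195)<40)
Q=P[d];i=np.argsort(Q[:,2]);print(len(Q));print(np.round(Q[i[:12]]))
yx=np.argwhere(d)[i[:3]];print(yx)
for z0 in range(50,130,8):
    q=Q[(Q[:,2]>=z0)&(Q[:,2]<z0+8)]
    if len(q): print(z0,len(q),np.round(q.min(0)),np.round(q.max(0)))
E
```

```text
174
[[448. 191.  52.]
 [482. 189.  87.]
 [484. 192.  89.]
 [485. 193.  90.]
 [487. 194.  90.]
 [484. 189.  91.]
 [467. 192.  91.]
 [486. 195.  91.]
 [485. 194.  91.]
 [483. 190.  92.]
 [484. 191.  92.]
 [485. 186.  94.]]
[[179 384]
 [177 397]
 [176 399]]
50 1 [448. 191.  52.] [448. 191.  52.]
82 3 [482. 189.  87.] [485. 193.  90.]
90 22 [467. 186.  90.] [487. 197.  98.]
98 30 [464. 183.  98.] [488. 198. 106.]
106 43 [465. 182. 106.] [488. 198. 114.]
114 35 [465. 182. 114.] [488. 198. 122.]
122 40 [469. 182. 122.] [488. 199. 130.]
```

Both cameras show the real fingertips at z≈87-88 when the reported TCP z is 54.6. The true tips are about 33 mm higher than reported, so the fingers swept just above the wheel. I'll reopen, go back to the stroke start and descend by that difference.

```bash
python3 -m pendant '[[[0.4,0.01,0,0,0],[0.4,0.0246,0,0,0],[0.4,0.0246,0,0,0],[0.4,0.0246,0,0,0],[0.4,0.0246,0,0.008,0],[0.4,0.0246,0,0.016,0],[0.4,0.0246,0,0.022,0],[0.4,0.0246,0,0.027,0]]]'
python3 - <<'E'
from h import *
s,c=grab('wrist','w3');print(s['eef_pos'],s['ft_force'],s['opening'],s['t'])
a=c['image'][170:340,250:400]
s,c=grab('scene','scene4');P=pts(s,c);im=c['image']
s2,c2=pickle.load(open('pics/scene0.pkl','rb'));P0=pts(s2,c2)
d=(im.max(2)<60)&(P[...,2]<100)&(abs(P[...,2]-P0[...,2])>6)&(np.hypot(P[...,0]-450,P[...,1]-203)<45)&(P[...,2]>40)
Q=P[d];i=np.argsort(Q[:,2]);print(np.round(Q[i[:10]]))
b=im[115:250,330:450]
cv2.imwrite('pics/crop3.png',np.hstack([cv2.resize(a,(400,450)),cv2.resize(b,(400,450))]))
E
```

```text
t: 6.75
eef_pos: [449.7, 203.5, 26.7]
tcp_rot: [-3.141, -0.001, 2.792]
ft_force: [0.1, 0.2, -0.7]
opening: 0.397
[449.65581495 203.5063961   26.69053272] [ 0.07233057  0.20700731 -0.65524495] 0.39650261349479493 6.75
[[448. 181.  58.]
 [449. 226.  58.]
 [453. 179.  58.]
 [462. 220.  58.]
 [460. 221.  59.]
 [468. 219.  59.]
 [434. 185.  59.]
 [454. 180.  61.]
 [469. 221.  61.]
 [467. 220.  61.]]
```

View pics/crop3.png

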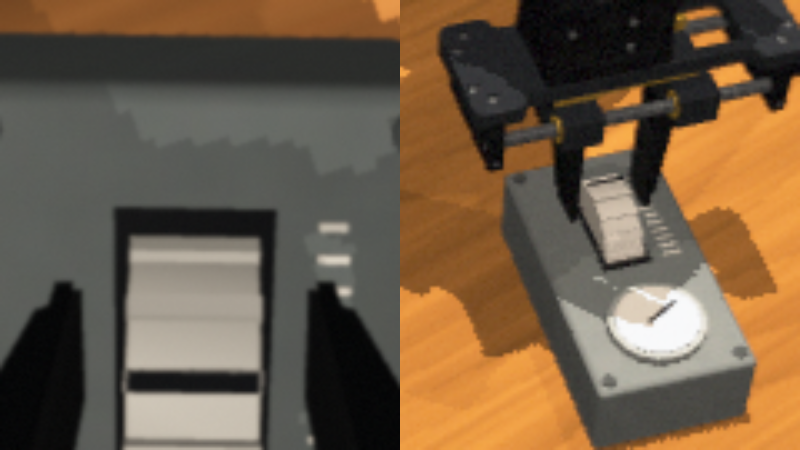

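The tips are now at z≈58, with the fingers on either side of the wheel. I'll lower 3 mm and close.

```bash
python3 -m pendant '[[[0.35,0,0,0.003,0],[0.3,0,0,0.003,0],[0.25,0,0,0.003,0],[0.1,0,0,0.003,0],[0.1,0,0,0.003,0],[0.1,0,0,0.003,0],[0.1,0,0,0.003,0],[0.1,0,0,0.003,0]]]'
```

```text
t: 7.65
eef_pos: [449.6, 203.4, 24.8]
tcp_rot: [-3.141, -0.0, 2.792]
ft_force: [-1.5, -4.7, 3.2]
opening: 0.229
```

The opening is 21.8 mm, so the wheel is gripped. Now the arc.

```bash
python3 -m pendant '[[[0.1,-0.0028,0,-0.0017,0],[0.1,-0.0058,0,-0.003,0],[0.1,-0.009,0,-0.0037,0],[0.1,-0.0123,0,-0.004,0],[0.1,-0.0156,0,-0.0037,0],[0.1,-0.0188,0,-0.003,0],[0.1,-0.0218,0,-0.0017,0],[0.1,-0.0246,0,0,0]]]'
python3 - <<'E'
from h import *
s,c=grab('wrist','w4');print(s['eef_pos'],s['ft_force'],s['opening'],s['t'])
s,c=grab('scene','scene5')
a=pickle.load(open('pics/w4.pkl','rb'))[1]['image'][130:330,240:400]
cv2.imwrite('pics/crop4.png',np.hstack([cv2.resize(a,(400,500)),cv2.resize(c['image'][130:250,345:441],(400,500))]))
E
```

```text
t: 8.45
eef_pos: [471.0, 195.2, 24.7]
tcp_rot: [-3.14, -0.004, 2.792]
ft_force: [-9.8, -0.8, 13.8]
opening: 0.231
[471.00339123 195.15937876  24.74635829] [-9.75580469 -0.78372472 13.83076448] 0.23082342172566103 8.45
```

View pics/crop4.png

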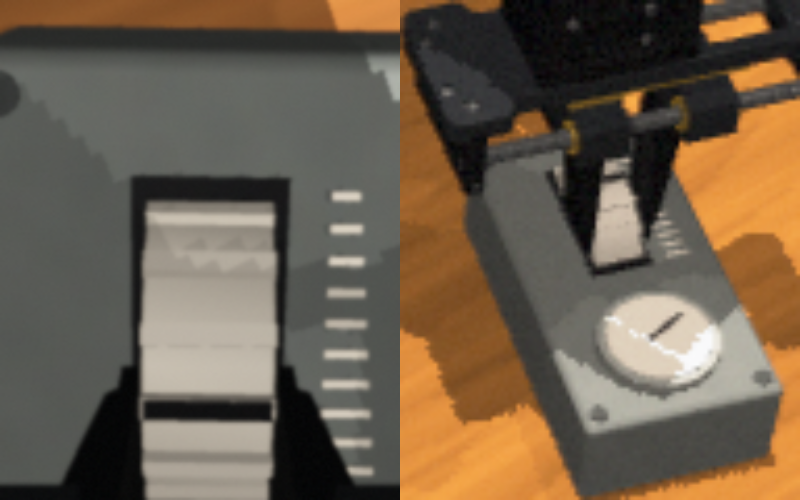

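The mark has moved and now shows at wrist pixel about (323,294).

```bash
python3 - <<'E'
from h import *
print(mark('w4',(323,294)))
s,c=pickle.load(open('pics/w4.pkl','rb'));P=pts(s,c);print(P[294,323],P[290,323],P[298,323])
E
```

```text
-0.5
[459.89542838 199.4306385   75.92943928] [458.09231861 200.08535202  76.25597686] [461.19648139 198.95844317  76.73437609]
```

It advanced one click (the mark is at about 0°), with some slip. I'll release, go back and repeat the same stroke.

```bash
python3 -m pendant '[[[0.4,0,0,0,0],[0.4,0,0,0,0],[0.4,0,0,0,0],[0.4,0.012,0,0,0],[0.4,0.0246,0,0,0],[0.1,0.0246,0,0,0],[0.1,0.0246,0,0,0],[0.1,0.0246,0,0,0]]]'
python3 -m pendant '[[[0.1,0,0,0,0],[0.1,0,0,0,0],[0.1,0,0,0,0],[0.1,0,0,0,0],[0.1,0,0,0,0],[0.1,0,0,0,0],[0.1,0,0,0,0],[0.1,0,0,0,0]]]'
python3 -m pendant '[[[0.1,-0.0028,0,-0.0017,0],[0.1,-0.0058,0,-0.003,0],[0.1,-0.009,0,-0.0037,0],[0.1,-0.0123,0,-0.004,0],[0.1,-0.0156,0,-0.0037,0],[0.1,-0.0188,0,-0.003,0],[0.1,-0.0218,0,-0.0017,0],[0.1,-0.0246,0,0,0]]]'
python3 - <<'E'
from h import *
s,c=grab('wrist','w5');print(s['t'],s['ft_force'])
P=pts(s,c);g=c['image'][:,318:327].max(2).mean(1)
print([(r,int(g[r]),tuple(np.round(np.nanmedian(P[r,318:327],0)))) for r in range(225,345,3)])
E
```

```text
t: 9.35
eef_pos: [449.5, 203.3, 24.8]
tcp_rot: [-3.141, -0.0, 2.792]
ft_force: [-1.2, -0.6, 5.6]
opening: 0.231
t: 10.15
eef_pos: [449.6, 203.3, 24.8]
tcp_rot: [-3.141, -0.001, 2.791]
ft_force: [-3.1, -1.7, 5.6]
opening: 0.23
t: 10.95
eef_pos: [471.3, 195.1, 24.6]
tcp_rot: [-3.14, -0.003, 2.791]
ft_force: [-8.0, -1.1, 10.8]
opening: 0.227
10.95 [-8.00445485 -1.09546873 10.75218392]
[(225, 154, (np.float64(437.0), np.float64(207.0), np.float64(60.0))), (228, 162, (np.float64(438.0), np.float64(207.0), np.float64(61.0))), (231, 177, (np.float64(438.0), np.float64(207.0), np.float64(65.0))), (234, 170, (np.float64(439.0), np.float64(207.0), np.float64(66.0))), (237, 156, (np.float64(440.0), np.float64(206.0), np.float64(66.0))), (240, 163, (np.float64(441.0), np.float64(206.0), np.float64(65.0))), (243, 167, (np.float64(442.0), np.float64(205.0), np.float64(66.0))), (246, 170, (np.float64(443.0), np.float64(205.0), np.float64(68.0))), (249, 173, (np.float64(444.0), np.float64(205.0), np.float64(68.0))), (252, 176, (np.float64(446.0), np.float64(204.0), np.float64(68.0))), (255, 179, (np
[... 1378 characters left out ...]
3.0))), (315, 21, (np.float64(470.0), np.float64(196.0), np.float64(74.0))), (318, 16, (np.float64(472.0), np.float64(195.0), np.float64(73.0))), (321, 154, (np.float64(476.0), np.float64(193.0), np.float64(67.0))), (324, 166, (np.float64(478.0), np.float64(192.0), np.float64(66.0))), (327, 164, (np.float64(479.0), np.float64(192.0), np.float64(67.0))), (330, 94, (np.float64(486.0), np.float64(189.0), np.float64(57.0))), (333, 37, (np.float64(490.0), np.float64(188.0), np.float64(51.0))), (336, 86, (np.float64(493.0), np.float64(187.0), np.float64(50.0))), (339, 86, (np.float64(494.0), np.float64(187.0), np.float64(50.0))), (342, 86, (np.float64(496.0), np.float64(186.0), np.float64(50.0)))]
```

The mark is at (471,195.5,74), or about +23°, so two clicks are done. One more identical stroke, then release and rise.

```bash
python3 -m pendant '[[[0.4,0,0,0,0],[0.4,0,0,0,0],[0.4,0,0,0,0],[0.4,0.012,0,0,0],[0.4,0.0246,0,0,0],[0.1,0.0246,0,0,0],[0.1,0.0246,0,0,0],[0.1,0.0246,0,0,0]]]'
python3 -m pendant '[[[0.1,0,0,0,0],[0.1,0,0,0,0],[0.1,0,0,0,0],[0.1,0,0,0,0],[0.1,0,0,0,0],[0.1,0,0,0,0],[0.1,0,0,0,0],[0.1,0,0,0,0]]]'
python3 -m pendant '[[[0.1,-0.0028,0,-0.0017,0],[0.1,-0.0058,0,-0.003,0],[0.1,-0.009,0,-0.0037,0],[0.1,-0.0123,0,-0.004,0],[0.1,-0.0156,0,-0.0037,0],[0.1,-0.0188,0,-0.003,0],[0.1,-0.0218,0,-0.0017,0],[0.1,-0.0246,0,0,0]]]'
python3 -m pendant '[[[0.4,0,0,0,0],[0.4,0,0,0,0],[0.4,0,0,0,0],[0.4,0,0,-0.03,0],[0.4,0,0,-0.07,0],[0.4,0.03,0,-0.11,0],[0.4,0,0,-0.15,0],[0.4,-0.04,0,-0.15,0]]]'
python3 -m pendant '[[[0.4,-0.03,0,0,0],[0.4,-0.06,0,0,0],[0.4,-0.06,0,0,0],[0.4,-0.06,0,0,0],[0.4,-0.06,0,0,0],[0.4,-0.06,0,0,0],[0.4,-0.06,0,0,0],[0.4,-0.06,0,0,0]]]'
python3 - <<'E'
from h import *
s,c=grab('wrist','w6');grab('scene','scene6');_,t=grab('top','top6');print(s['t'],s['eef_pos'],s['ft_force'])
b=pickle.load(open('pics/scene6.pkl','rb'))[1]['image'][150:230,360:440]
cv2.imwrite('pics/crop6.png',np.hstack([cv2.resize(c['image'][:420,180:460],(400,600)),cv2.resize(b,(400,600))]))
E
```

```text
t: 11.8
eef_pos: [449.5, 203.3, 24.8]
tcp_rot: [-3.141, -0.0, 2.792]
ft_force: [-0.7, -1.1, 6.2]
opening: 0.228
t: 12.6
eef_pos: [449.6, 203.3, 24.8]
tcp_rot: [-3.141, -0.001, 2.791]
ft_force: [-3.7, -2.4, 4.5]
opening: 0.23
t: 13.4
eef_pos: [471.3, 195.0, 24.6]
tcp_rot: [-3.14, -0.003, 2.791]
ft_force: [-8.1, 0.0, 9.9]
opening: 0.228
t: 14.2
eef_pos: [512.0, 182.6, 180.4]
tcp_rot: [3.137, 0.007, 2.794]
ft_force: [1.1, 1.0, -0.6]
opening: 0.4
t: 15.0
eef_pos: [566.6, 161.2, 174.9]
tcp_rot: [3.141, 0.0, 2.792]
ft_force: [0.4, 0.0, 0.3]
opening: 0.402
15.0 [566.55384412 161.23307932 174.86873959] [0.35953431 0.02444251 0.32543549]
```

View pics/crop6.png

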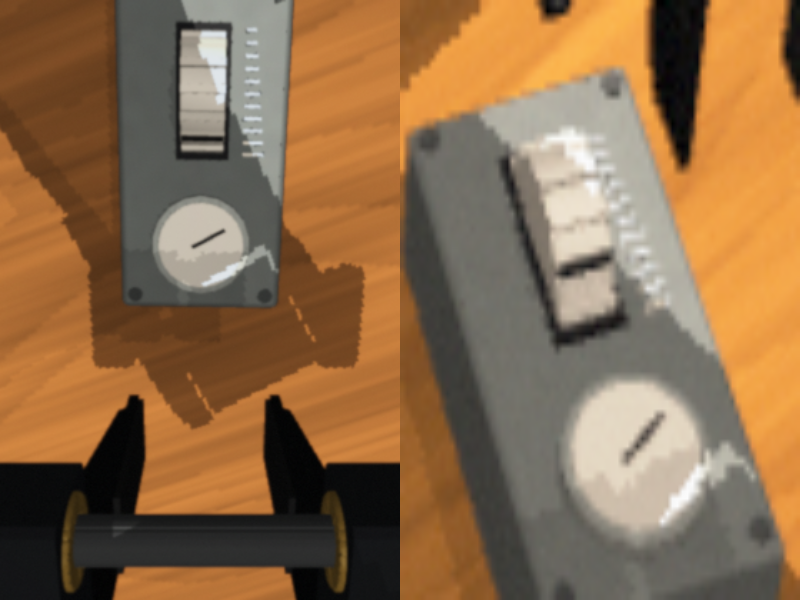

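The mark is now near the gauge-side end of the wheel: crop (203,141) in the wrist view and (584,264) in the scene view.

```bash
python3 - <<'E'
from h import *
print(mark('w6',(180+203*.7,141*.7)),mark('scene6',(360+184/5,150+264/7.5)))
E
```

```text
50.0 50.5
```

Both views give about +50°, which matches click 4 (+48°), so the wheel has moved three clicks from -24°. The gripper is clear, so I'll hand in.

```bash
python3 -c "
from cell import env
print(env.job_done(), env.state()['t'])"
```

```text
the job is handed in; nothing more can be done
the job is handed in; nothing more can be done
```

The thermostat's thumbwheel now sits three clicks colder than it started, and I handed the job in at about 15 s of the 38 s allowed. I gripped the wheel by its sides and rolled it in three identical strokes, one click each.

- **Wheel position:** the mark started at about -24° from the top (click 1). The final check read +50.0° in the wrist camera and +50.5° in the scene camera. Click 4 is +48°, so both fit within a couple of degrees.
- **Robot clear:** the arm had moved well away with the gripper open, and the wrist force read about 0.5 N.
- **Lamp dimmer:** the arm worked only at the thermostat, well away from the dimmer. I did not measure the dimmer's mark again at the end.

**Mismatches:**
- **Fingertip height:** the real fingertips ended about 31–33 mm above the reported TCP, in both the wrist and scene cameras. My first stroke therefore passed just above the wheel and turned nothing, so I lowered the gripper by that difference.
- **Slip:** the pads slipped on the wheel, so a stroke planned for 72° turned it only one click. That is why it took three strokes.

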